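# Swing the tilting jig to its working angle and pin it

### The arm

A 6-joint arm with a two-finger parallel gripper is mounted at the origin on the work surface. World frame = base frame: x ahead of the robot, y to its left, z up, the work surface at z = 0. Lengths are in m, angles in rad, forces in N, time in s.
With the tool pointing down it reaches from about 0.35 to 0.875 m from the base axis. Payload 4.2 kg.
Tool frame: the origin (TCP) lies on the centre line of the jaws, within the pads' length; the fingertips stand 14 mm ahead of it and the grasp point (between the pads) lies 5 mm behind it (tip_extent is the distance from the TCP to the fingertips, in m); z points along the fingers, y is the line along which they close (so a half turn about z gives the same grasp; the last joint's range is limited). The gripper opens to 87 mm and grips with 3 to 60 N. Pads are 19 mm wide; open, the fingers measure 117 mm over their backs; the gripper's body (75 mm by 190 mm) begins 51 mm behind the grasp point.
Start: joints at [-0.962, 0.385, 0.008, 0, -1.194, -0.259], TCP at [0.214, -0.587, 0.237] pointing down, gripper open.
Joint ranges: [-3.14, 3.14], [-1.21, 2.06], [-1.07, 1.41], [-3.16, 2.05], [-2.99, -0.16], [-3.1, 3.1]. Speed limits (rad/s): [2.79, 2.79, 3.14, 3.14, 3.14, 3.14].

### API

Orientations are given as a rotation vector (axis times angle).
In Python, from cell import * gives the robot as it stands.
- The arm moves only by the shell command python3 -m pendant 'ROWS' [OPENING] [FORCE]. ROWS is JSON, a list of rows, each an object of numbers: "x", "y", "z": the shift along the tool's x, y, z normalised to -1 to 1, where 1 is 400 mm; "ax", "ay", "az": the turn, a rotation vector about the tool's x, y, z normalised to -1 to 1, where 1 is 30 degrees. In form: [{"x": .., "y": .., "z": .., "ax": .., "ay": .., "az": ..}, ...]. A call has 1 to 8 rows; each row is the pose to reach, as a shift and turn from the pose commanded when the call began, along the tool's axes at that moment; what a row does not reach only later rows make up. A row lasts 1/10 s, in which the tool goes at most 50 mm and 8.59 degrees, less where a joint would pass 70% of its speed; a pose out of reach is approached as far as the arm can. A call with a number of a shift or a turn outside -1 to 1 is refused whole. A call with a gripper value outside its range is refused whole. OPENING is the closure, from 0 (fully open) to 1 (shut), set as the call begins (- or left out, the last holds). The fingers move at their own pace and stop on an object; FORCE is the grip in N (left out, the last holds). Time passes only in rows, so rows that repeat a pose let the fingers close. It gives the time, the measured TCP pose, the force, the opening and the grip force at its end, in the units of the state.
- state(): the state, without advancing time (a new reading comes with each control period).
- camera(name): name is "scene" or "top"; returns a dict with "frame" (420x560x3 uint8, red, green, blue), "range_z" (420x560 float32, m along the optical axis (not along the pixel's ray), 0 where there is no reading), "fx", "fy", "cx", "cy" (pixels), "rvec" (rotation vector, rad) and "tvec" (3), from world to camera coordinates, as OpenCV has them. Camera axes: x right, y down, z forward; pixel columns grow to the right and rows downward; lengths in m; the calibration is good to about 2 mm. A picture is of the moment at which its call begins.
- finish_job(): hands the job in; it is judged then, once.
Trained networks look in the newest picture that a camera, given by its name, has taken for a name from the list of things; names that differ only in an ending like _2 or _b are one class to them, and where a whole thing is asked for, a point or a joint stands for the part that bears it (a point fixed in the world has none). Each returns a list of dicts, best first, with "conf" (0 to 1); they miss things now and then, are a little off and sometimes report something else, mostly with a low value. They report only what shows in the picture. A call takes as long as a camera call.
- recognise(camera, target): "location" ([x, y, z] in m, in the coordinates of the camera as it stood for that picture, good to about 4 mm: the middle of the surface that is visible of it).
- outline_of(camera, target): "region" (420x560 bool, what is visible of it).
- landmark_of(camera, target): "location" ([x, y, z] in m, in the coordinates of the camera as it stood for that picture, good to about 4 mm: a listed point, or the origin of a listed thing).
The state is a dict: "time_s": time; "q": joint angles; "joint_vel": joint speeds; "effort": joint torques, N m; "tcp_pos": TCP position; "tcp_rot": TCP orientation; "force": force on the tool from outside, world axes, zero at the start; "wrist_torque": the same for the moment, N m; "opening": finger opening in m; "grasp_force": force on a finger pad.
Only numpy, scipy, OpenCV 4.12 (cv2) and the standard library are available. Lean on these libraries where they do the work, as an engineer would, in place of code of your own. Each camera call takes 0.05 s, during which the arm holds its last target. There are 200 camera calls.

### The job

Swing the tilting jig's arm down by its black handle until the yellow lug rests level on the lock post, so that the pump housing is tipped to its working angle. Then take the pin with the red knob from the wooden rack and push it down through the lug into the post until its collar lies on the lug, and let go.

Things in the scene. Friction and masses are not known exactly. Their poses are not given: they have to be found in the camera images.
- tilt (a joint): Angle (rad) of the jig's cradle about its level trunnion axis. 0: arm level, its yellow lug on the lock post (firm stop, working angle); it grows as the handle end swings up; starts at 0.5 to 0.85, stops at 1.0. Friction holds it anywhere; 3 to 12 N down on the handle moves it. Arm, yellow lug, handle, table and the bolted-on aluminium pump housing turn together.
- handle (a point): Midpoint of the jig's black round handle bar, 16 mm thick, 90 mm long, level, parallel to the trunnion axis, 210 mm from it. x: along the arm towards the trunnion axis; y: along the bar towards the jig, where the arm's flat bar begins 49 mm away. The handle turns with the arm. Pinch it from above across the bar (it turns in the fingers) and lead it round the arc, or push it down.
- lock_hole (a point): Fixed in the frame: centre of the lug hole's top mouth when the arm is down, 135 mm above the bench. z up, x level towards the trunnion axis (at x 120, z -5 mm), y along that axis towards the jig; handle at y -20 mm. Yellow lug 50x50x10 mm, 22 mm hole right through, on the arm. Green post 50x50 mm below, top at z -11 mm, 22 mm hole 60 mm deep in line. Mouths chamfered 3 mm.
- red_pin: Locking pin, 0.1 kg: red knob 26 mm thick, steel collar 36 mm wide, shank 14 mm thick with tapered foot. Origin: centre of the foot; z up: collar at 50 to 56, knob 56 to 100 mm. Stands in a wooden rack 80x220x60 mm, collar on its top, between or beside a yellow and a blue pin in a row at 70 mm pitch along the pin's y: grip across the row, along its x. The three swap places.

How it is judged:
On the way, in this order (a step that is already met when the one before it is completed fails the run):
1. the arm is swung down to its stop (value of joint tilt below 0.1 rad), for 0.2 s.
2. the red pin is down through lug and post (horizontal distance between red_pin and lock_hole below 0.012 m and z of red_pin in the frame of lock_hole below -0.035 m), for 0.2 s.
At the end, for the whole second after the job is handed in: The arm is down within 0.1 rad of its stop, and the red pin stands at rest and upright (within 0.2 rad) in the lug and post: its foot within 12 mm sideways of the hole's centre line and 40 to 60 mm below the lug's top (50 mm when its collar lies on the lug) (value of joint tilt below 0.1 rad and horizontal distance between red_pin and lock_hole below 0.012 m and z of red_pin in the frame of lock_hole between -0.06 and -0.04 m and angle between red_pin's own z axis and vertical below 0.2 rad and linear speed of red_pin below 0.02 m/s); the robot touches nothing.
It also fails if it takes over 58 s, if anything falls off the work surface, if the arm or the gripper's body presses on something with over 40 N, if the wrist force passes 120 N, or if a joint passes its speed limit or range.

## Working session

There is one attempt and no reset: what is moved stays moved. The work goes in short steps, Python scripts to look and compute and a shell command to move; the robot and the scene stay as the last step left them, time stands still between calls to the robot, and variables do not carry over. Pictures are saved under pics/ and viewed, at most 10 in all, crops included, and the job is handed in when it is done.

```bash
mkdir -p pics
cat > h.py <<'E'
from cell import *
import numpy as np, cv2
from scipy.spatial.transform import Rotation as R
def toworld(c,p):
    return R.from_rotvec(np.ravel(c["rvec"])).inv().apply(np.array(p)-np.ravel(c["tvec"]))
def look(name,targets):
    c=camera(name)
    for t in targets:
        for fn in (landmark_of,recognise):
            for d in fn(name,t)[:2]:
                print(name,t,fn.__name__,round(d["conf"],2),toworld(c,d["location"]).round(4))
    return c
def save(c,f):
    cv2.imwrite("pics/"+f,c["frame"][:,:,::-1])
def go(p,rot=None):
    "rows' units for a world target"
    s=state(); T=R.from_rotvec(s["tcp_rot"])
    print("shift",(T.inv().apply(np.array(p)-s["tcp_pos"])/0.4).round(4), "mm/50", np.linalg.norm(np.array(p)-s["tcp_pos"])/.05)
    if rot is not None: print("turn",(np.degrees((T.inv()*rot).as_rotvec())/30).round(4))
E
python3 - <<'E'
from h import *
for n in("scene","top"):
    c=look(n,["tilt","handle","lock_hole","red_pin"]); save(c,n+"0.png")
s=state();print(s["tcp_pos"],R.from_rotvec(s["tcp_rot"]).as_matrix().round(3),s["opening"],s["force"],s["time_s"])
E
```

```text
Traceback (most recent call last):
  File "h.py", line 10, in look
    for d in fn(name,t)[:2]:
             ~~^^^^^^^^
ValueError: it knows: handle, lock_hole, red_pin
```

```bash
python3 -c "
import cv2,numpy as np
cv2.imwrite('pics/both.png',cv2.resize(np.hstack([cv2.imread('pics/scene0.png'),cv2.imread('pics/top0.png')]),(800,300)))"
```

```text
[ WARN:0@0.011] global loadsave.cpp:275 findDecoder imread_('pics/scene0.png'): can't open/read file: check file path/integrity
[ WARN:0@0.011] global loadsave.cpp:275 findDecoder imread_('pics/top0.png'): can't open/read file: check file path/integrity
Traceback (most recent call last):
cv2.error: OpenCV(4.12.0) :-1: error: (-5:Bad argument) in function 'resize'
> Overload resolution failed:
>  - src data type = object is not supported
>  - Expected Ptr<cv::UMat> for argument 'src'
```

```bash
sed -i 's/            for d in fn(name,t)\[:2\]:/            try: r=fn(name,t)[:2]\n            except ValueError as e: print(t,fn.__name__,e); continue\n            for d in r:/' h.py
python3 - <<'E'
from h import *
for n in("scene","top"):
    c=look(n,["handle","lock_hole","red_pin"]); save(c,n+"0.png")
s=state();print(s["tcp_pos"],R.from_rotvec(s["tcp_rot"]).as_matrix().round(3),s["opening"],s["force"],s["time_s"])
E
```

```text
scene handle call 0.74 [0.5374 0.0067 0.2468]
scene handle call 0.7 [0.6983 0.1469 0.1583]
scene lock_hole call 0.66 [0.5924 0.03   0.1323]
scene red_pin call 0.59 [ 0.4529 -0.3647  0.0102]
scene red_pin call 0.72 [ 0.462  -0.3646  0.0903]
scene red_pin call 0.63 [0.6976 0.1488 0.1594]
top handle call 0.83 [0.5365 0.0116 0.2474]
top handle call 0.59 [0.6749 0.1676 0.139 ]
top lock_hole call 0.96 [0.5885 0.0356 0.1398]
top lock_hole call 0.79 [0.665  0.163  0.1195]
top red_pin call 0.65 [ 0.4462 -0.3622  0.0092]
top red_pin call 0.61 [ 0.447  -0.3552  0.0982]
[ 0.21420319 -0.58711502  0.23659395] [[-0.939 -0.343  0.   ]
 [-0.343  0.939 -0.   ]
 [-0.    -0.    -1.   ]] 0.08662185599839703 [0.24240461 0.2371945  0.48469967] 0.75
```

View pics/scene0.png

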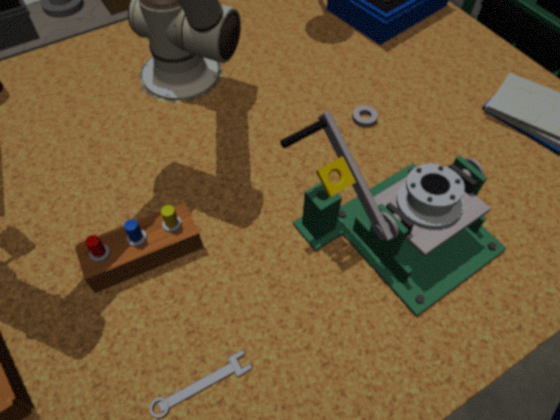

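View pics/top0.png

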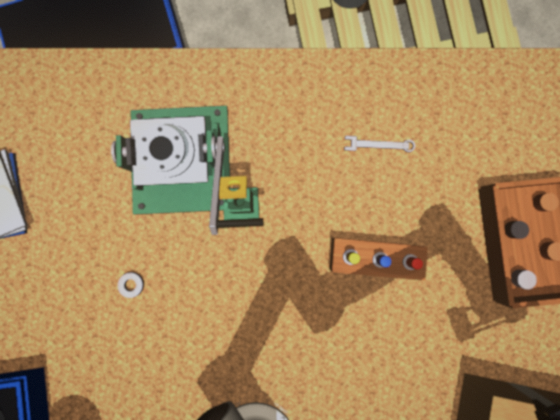

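The scene view shows red pin at (96,245), the end of the rack, then blue and yellow; the handle is at (303,133) and the lug at (336,177). In the top view the red pin is at (415,263), the handle at (238,223) and the lug at (234,187), with the trunnion ahead of it in +x. Next I'll measure these from depth.

```bash
cat >> h.py <<'E'
def cloud(c):
    z=c["range_z"]; v,u=np.indices(z.shape)
    P=np.dstack([(u-c["cx"])/c["fx"]*z,(v-c["cy"])/c["fy"]*z,z]).reshape(-1,3)
    W=toworld(c,P).reshape(z.shape+(3,)); W[z<=0]=np.nan
    return W
def hsv(c): return cv2.cvtColor(c["frame"],cv2.COLOR_RGB2HSV).astype(int)
E
python3 - <<'E'
from h import *
for n in("scene","top"):
    c=camera(n); W=cloud(c); H=hsv(c); h,s,v=H[...,0],H[...,1],H[...,2]
    X,Y,Z=W[...,0],W[...,1],W[...,2]
    near=lambda p,r: np.hypot(X-p[0],Y-p[1])<r
    def st(name,m):
        p=W[m]; 
        if len(p)<4: print(n,name,len(p));return
        q=p[:,:2]; (cx,cy),(w,hh),a=cv2.minAreaRect(q.astype(np.float32)*1000)
        print(n,name,len(p),"med",np.median(p,0).round(4),"rect",round(cx,1),round(cy,1),round(w,1),round(hh,1),round(a,1),"z",p[:,2].min().round(3),p[:,2].max().round(3))
    rack=near((.46,-.3),.16)
    for nm,lo,hi in(("yel",22,35),("blu",100,130)): st(nm,rack&(Z>.085)&(h>lo)&(h<hi)&(s>120))
    st("red",rack&(Z>.085)&((h<8)|(h>172))&(s>120))
    st("redtop",rack&(Z>.1)&((h<8)|(h>172))&(s>120))
    st("rack top",rack&(Z>.05)&(Z<.066))
    st("handle",near((.537,.01),.07)&(Z>.2)&(v<70))
    st("lug",near((.6,.03),.08)&(Z>.14)&(h>20)&(h<35)&(s>130))
    st("post",near((.59,.033),.06)&(Z>.11)&(Z<.135)&(h>40)&(h<90)&(s>60))
    st("arm",near((.6,.06),.13)&(Z>.16)&(s<60)&(v>70))
E
```

```text
scene yel 195 med [ 0.4694 -0.227   0.1079] rect 464.8 -226.8 23.4 25.6 56.7 z 0.085 0.112
scene blu 208 med [ 0.4637 -0.2957  0.1078] rect 458.5 -295.4 23.7 23.8 54.5 z 0.085 0.112
scene red 239 med [ 0.4587 -0.3659  0.1074] rect 449.9 -331.2 26.2 94.5 5.3 z 0.085 0.113
scene redtop 171 med [ 0.456  -0.3659  0.1089] rect 454.2 -366.1 24.3 23.7 29.4 z 0.1 0.113
scene rack top 3661 med [ 0.4696 -0.3057  0.0594] rect 457.5 -295.6 220.7 83.7 85.1 z 0.05 0.066
scene handle 636 med [0.5449 0.0387 0.254 ] rect 557.2 17.4 61.7 89.9 5.0 z 0.206 0.267
scene lug 834 med [0.614  0.037  0.2021] rect 585.4 30.4 111.3 63.4 15.2 z 0.177 0.256
scene post 517 med [0.6001 0.0234 0.1225] rect 591.9 32.0 51.4 49.9 2.6 z 0.11 0.127
scene arm 779 med [0.6234 0.0688 0.207 ] rect 613.1 119.2 168.7 114.1 2.4 z 0.16 0.271
top yel 102 med [ 0.4607 -0.2231  0.1091] rect 460.9 -223.2 22.5 22.4 45.2 z 0.094 0.113
top blu 91 med [ 0.4544 -0.2918  0.1096] rect 454.4 -292.4 21.3 22.3 39.8 z 0.102 0.114
top red 128 med [ 0.4503 -0.3615  0.1088] rect 449.2 -363.6 24.4 23.3 5.5 z 0.086 0.112
top redtop 117 med [ 0.45   -0.3625  0.1091] rect 449.2 -363.6 24.4 23.3 5.5 z 0.1 0.112
top rack top 2693 med [ 0.4569 -0.2879  0.0596] rect 454.0 -294.5 221.6 80.4 85.1 z 0.051 0.066
top handle 285 med [0.5382 0.0205 0.2565] rect 557.3 20.4 51.6 83.5 4.0 z 0.215 0.26
top lug 512 med [0.6092 0.0399 0.2047] rect 611.0 38.6 48.5 55.2 0.7 z 0.163 0.219
top post 286 med [0.5763 0.027  0.1232] rect 587.7 34.5 49.3 50.1 3.0 z 0.11 0.127
top arm 629 med [0.6121 0.0706 0.213 ] rect 605.3 119.9 181.1 111.2 2.8 z 0.16 0.271
```

```bash
cat > plan.py <<'E'
import sys; from h import *
def down(deg): # tool down with tool y at deg in the world xy plane
    a=np.radians(deg); y=np.array([np.cos(a),np.sin(a),0]); z=np.array([0,0,-1.]); return R.from_matrix(np.c_[np.cross(y,z),y,z])
p=list(map(float,sys.argv[1:4])); go(p,down(float(sys.argv[4])))
E
python3 plan.py .322 -.39 .28 134; python3 -c "
from h import *
s=state();print(s['q'],s['time_s'])"
```

```text
shift [-0.422   0.3706 -0.1085] mm/50 4.576499239956802
turn [-2.000e-04  0.000e+00 -7.986e-01]
[-9.62392587e-01  3.84649151e-01  7.95305020e-03 -6.89540684e-06
 -1.19401759e+00 -2.58619062e-01] 0.85
```

```bash
python3 -m pendant '[{"x":-0.14,"y":0.12,"z":-0.05,"az":-0.27},{"x":-0.28,"y":0.25,"z":-0.1,"az":-0.54},{"x":-0.422,"y":0.371,"z":-0.11,"az":-0.8},{"x":-0.422,"y":0.371,"z":-0.11,"az":-0.8},{"x":-0.422,"y":0.371,"z":-0.11,"az":-0.8}]' 0.35 20; python3 plan.py .43 -.2 .33 159
```

```text
shift [-0.8385  0.7243 -0.2335] mm/50 9.058813034879412
turn [-2.000e-04 -0.000e+00 -1.632e+00]invalid input
```

```bash
python3 -m pendant '[{"x":-0.14,"y":0.12,"z":-0.05,"ax":0,"ay":0,"az":-0.27},{"x":-0.28,"y":0.25,"z":-0.1,"ax":0,"ay":0,"az":-0.54},{"x":-0.422,"y":0.371,"z":-0.11,"ax":0,"ay":0,"az":-0.8},{"x":-0.422,"y":0.371,"z":-0.11,"ax":0,"ay":0,"az":-0.8},{"x":-0.422,"y":0.371,"z":-0.11,"ax":0,"ay":0,"az":-0.8}]' 0.35 20; python3 plan.py .43 -.2 .33 159
```

```text
time_s: 1.35
tcp_pos: [0.3229, -0.3875, 0.2816]
tcp_rot: [-1.18, 2.91, -0.002]
force: [1.9, -0.4, 0.3]
opening: 0.0591
grasp_force: 0.0
shift [-0.5187  0.1497 -0.1209] mm/50 4.4256740800513095
turn [-3.40e-03  5.00e-04 -8.28e-01]
```

```bash
python3 -m pendant '[{"x":-0.13,"y":0.04,"z":-0.03,"ax":0,"ay":0,"az":-0.27},{"x":-0.26,"y":0.075,"z":-0.06,"ax":0,"ay":0,"az":-0.54},{"x":-0.39,"y":0.11,"z":-0.09,"ax":0,"ay":0,"az":-0.82},{"x":-0.519,"y":0.15,"z":-0.121,"ax":0,"ay":0,"az":-0.82},{"x":-0.519,"y":0.15,"z":-0.121,"ax":0,"ay":0,"az":-0.82},{"x":-0.519,"y":0.15,"z":-0.121,"ax":0,"ay":0,"az":-0.82}]'; python3 plan.py .5385 0 .33 183
```

```text
time_s: 1.95
tcp_pos: [0.4309, -0.2004, 0.33]
tcp_rot: [-1.776, 2.589, -0.003]
force: [-0.1, -0.1, 0.9]
opening: 0.0565
grasp_force: 0.0
shift [-5.643e-01 -7.050e-02  5.000e-04] mm/50 4.549212577311807
turn [-4.900e-03  3.000e-04 -8.033e-01]
```

```bash
python3 -m pendant '[{"x":-0.12,"y":-0.015,"z":0,"ax":0,"ay":0,"az":-0.27},{"x":-0.24,"y":-0.03,"z":0,"ax":0,"ay":0,"az":-0.54},{"x":-0.36,"y":-0.045,"z":0,"ax":0,"ay":0,"az":-0.8},{"x":-0.48,"y":-0.06,"z":0,"ax":0,"ay":0,"az":-0.8},{"x":-0.564,"y":-0.07,"z":0,"ax":0,"ay":0,"az":-0.8},{"x":-0.564,"y":-0.07,"z":0,"ax":0,"ay":0,"az":-0.8}]'
python3 - <<'E'
from h import *
for n in ("scene","top"):
    c=look(n,["handle"]);save(c,n+"1.png")
E
python3 plan.py .5385 0 .242 183
```

```text
time_s: 2.55
tcp_pos: [0.539, -0.0004, 0.3276]
tcp_rot: [2.274, -2.165, -0.002]
force: [-0.8, -1.5, -0.5]
opening: 0.0567
grasp_force: 0.0
scene handle call 0.78 [0.5415 0.0069 0.2463]
scene handle call 0.69 [0.7002 0.1501 0.1565]
top handle call 0.58 [0.6962 0.192  0.1242]
shift [-0.0096 -0.0037  0.2179] mm/50 1.7454847248197987
turn [-0.0004 -0.0001 -0.0155]
```

View pics/scene1.png

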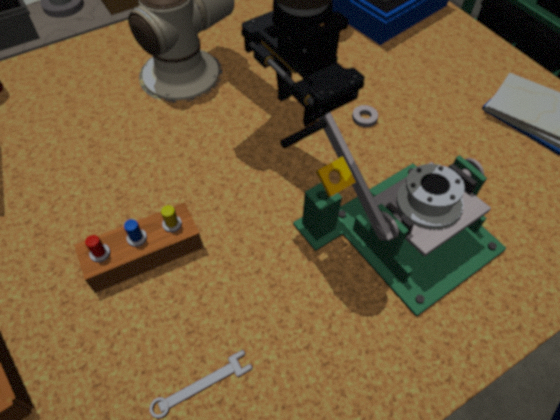

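The gripper stands straddling above the handle at (303,133), and the rack is unchanged. Going down to pinch.

```bash
python3 -m pendant '[{"x":-0.005,"y":-0.005,"z":0.1,"ax":0,"ay":0,"az":0},{"x":-0.005,"y":-0.005,"z":0.19,"ax":0,"ay":0,"az":0},{"x":-0.005,"y":-0.005,"z":0.217,"ax":0,"ay":0,"az":0},{"x":-0.005,"y":-0.005,"z":0.217,"ax":0,"ay":0,"az":0},{"x":-0.005,"y":-0.005,"z":0.217,"ax":0,"ay":0,"az":0}]' && python3 -m pendant '[{"x":0,"y":0,"z":0,"ax":0,"ay":0,"az":0},{"x":0,"y":0,"z":0,"ax":0,"ay":0,"az":0},{"x":0,"y":0,"z":0,"ax":0,"ay":0,"az":0},{"x":0,"y":0,"z":0,"ax":0,"ay":0,"az":0},{"x":0,"y":0,"z":0,"ax":0,"ay":0,"az":0}]' 0.95 25
```

```text
time_s: 3.35
tcp_pos: [0.5407, -0.0008, 0.244]
tcp_rot: [-2.27, 2.168, -0.004]
force: [-0.1, 0.4, 0.7]
opening: 0.0564
grasp_force: 0.0
time_s: 3.85
tcp_pos: [0.5396, -0.0004, 0.2424]
tcp_rot: [-2.272, 2.169, -0.0]
force: [0.3, 0.6, 0.5]
opening: 0.0244
grasp_force: 0.0
```

```bash
python3 -m pendant '[{"x":0,"y":0,"z":0,"ax":0,"ay":0,"az":0},{"x":0,"y":0,"z":0,"ax":0,"ay":0,"az":0},{"x":0,"y":0,"z":0,"ax":0,"ay":0,"az":0}]' && python3 -m pendant '[{"x":0,"y":0.012,"z":0.02,"ax":0,"ay":0,"az":0},{"x":0,"y":0.024,"z":0.04,"ax":0,"ay":0,"az":0},{"x":0,"y":0.036,"z":0.063,"ax":0,"ay":0,"az":0},{"x":0,"y":0.047,"z":0.087,"ax":0,"ay":0,"az":0},{"x":0,"y":0.047,"z":0.087,"ax":0,"ay":0,"az":0}]'
```

```text
time_s: 4.15
tcp_pos: [0.5388, -0.0005, 0.242]
tcp_rot: [2.271, -2.169, -0.002]
force: [-3.4, 0.3, 1.7]
opening: 0.0146
grasp_force: 24.9
time_s: 4.65
tcp_pos: [0.5197, -0.0014, 0.2069]
tcp_rot: [2.271, -2.169, -0.002]
force: [-4.3, 0.1, 0.7]
opening: 0.0146
grasp_force: 24.7
```

```bash
python3 -m pendant '[{"x":0,"y":0.01,"z":0.025,"ax":0,"ay":0,"az":0},{"x":0,"y":0.018,"z":0.05,"ax":0,"ay":0,"az":0},{"x":0,"y":0.025,"z":0.075,"ax":0,"ay":0,"az":0},{"x":0,"y":0.031,"z":0.1,"ax":0,"ay":0,"az":0},{"x":0,"y":0.036,"z":0.125,"ax":0,"ay":0,"az":0},{"x":0,"y":0.039,"z":0.15,"ax":0,"ay":0,"az":0},{"x":0,"y":0.039,"z":0.15,"ax":0,"ay":0,"az":0}]' && python3 -m pendant '[{"x":0,"y":0.001,"z":0.015,"ax":0,"ay":0,"az":0},{"x":0,"y":0.002,"z":0.03,"ax":0,"ay":0,"az":0},{"x":0,"y":0.002,"z":0.045,"ax":0,"ay":0,"az":0},{"x":0,"y":0.002,"z":0.05,"ax":0,"ay":0,"az":0},{"x":0,"y":0.002,"z":0.05,"ax":0,"ay":0,"az":0}]'
python3 - <<'E'
from h import *
for n in ("scene","top"):
    c=look(n,["handle","lock_hole","red_pin"]);save(c,n+"2.png")
E
```

```text
time_s: 5.35
tcp_pos: [0.503, -0.0023, 0.1455]
tcp_rot: [2.268, -2.168, -0.006]
force: [-3.1, -0.7, -3.8]
opening: 0.0145
grasp_force: 25.0
time_s: 5.85
tcp_pos: [0.5014, -0.0024, 0.126]
tcp_rot: [2.267, -2.167, -0.008]
force: [-7.7, 1.6, 0.8]
opening: 0.0139
grasp_force: 24.7
scene handle call 0.68 [0.711  0.1549 0.1449]
scene handle call 0.22 [ 0.4611 -0.3661  0.0929]
scene lock_hole call 0.8 [0.7253 0.1512 0.0532]
scene red_pin call 0.86 [ 0.4526 -0.3665  0.0105]
scene red_pin call 0.84 [ 0.4628 -0.3646  0.0893]
top handle call 0.95 [0.695  0.1766 0.1465]
top lock_hole call 0.84 [0.5887 0.0336 0.1343]
top lock_hole call 0.74 [0.6758 0.1749 0.1225]
top red_pin call 0.56 [ 0.4491 -0.3653  0.0086]
top red_pin call 0.7 [ 0.45   -0.3546  0.097 ]
```

View pics/scene2.png

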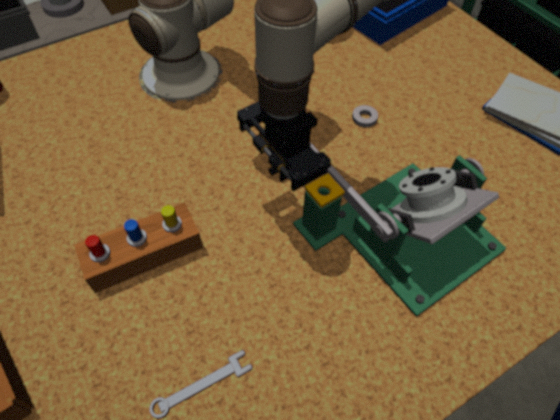

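The lug now looks level on the post at (324,190). I'll press a little further to feel the stop, then measure the lug height.

```bash
python3 -m pendant '[{"x":0,"y":0,"z":0.006,"ax":0,"ay":0,"az":0},{"x":0,"y":0,"z":0.012,"ax":0,"ay":0,"az":0},{"x":0,"y":0,"z":0.012,"ax":0,"ay":0,"az":0}]'
python3 - <<'E'
from h import *
for n in ("scene","top"):
    c=camera(n);W=cloud(c);H=hsv(c);X,Y,Z=np.moveaxis(W,2,0)
    m=(np.hypot(X-.59,Y-.033)<.045)&(Z>.12)&(Z<.15)&(H[...,0]>20)&(H[...,0]<35)&(H[...,1]>130)
    p=W[m]; A=np.c_[p[:,:2]-p[:,:2].mean(0),np.ones(len(p))]
    print(n,len(p),"slope,z",np.linalg.lstsq(A,p[:,2],rcond=None)[0].round(3),cv2.minAreaRect((p[:,:2]*1000).astype(np.float32)))
E
```

```text
time_s: 6.85
tcp_pos: [0.5013, -0.0024, 0.1213]
tcp_rot: [2.267, -2.167, -0.008]
force: [-7.8, 1.0, 1.6]
opening: 0.014
grasp_force: 24.7
scene 677 slope,z [-0.037  0.026  0.135] ((591.277099609375, 35.09949493408203), (51.387916564941406, 56.151737213134766), 3.0008201599121094)
top 181 slope,z [-0.032 -0.011  0.137] ((588.7677001953125, 37.186744689941406), (49.951133728027344, 54.772274017333984), 1.5682058334350586)
```

```bash
python3 -m pendant '[{"x":0,"y":0,"z":0.006,"ax":0,"ay":0,"az":0},{"x":0,"y":0,"z":0.012,"ax":0,"ay":0,"az":0},{"x":0,"y":0,"z":0.016,"ax":0,"ay":0,"az":0},{"x":0,"y":0,"z":0.016,"ax":0,"ay":0,"az":0}]'
python3 - <<'E'
from h import *
for n in ("scene","top"):
    c=camera(n);W=cloud(c);H=hsv(c);X,Y,Z=np.moveaxis(W,2,0)
    m=(np.hypot(X-.59,Y-.033)<.045)&(Z>.12)&(Z<.15)&(H[...,0]>20)&(H[...,0]<35)&(H[...,1]>130)
    p=W[m]; A=np.c_[p[:,:2]-p[:,:2].mean(0),np.ones(len(p))]
    print(n,len(p),"slope,z",np.linalg.lstsq(A,p[:,2],rcond=None)[0].round(3),cv2.minAreaRect((p[:,:2]*1000).astype(np.float32)))
E
```

```text
time_s: 7.35
tcp_pos: [0.5013, -0.0024, 0.1172]
tcp_rot: [2.268, -2.165, -0.007]
force: [-13.8, 3.2, 15.5]
opening: 0.0138
grasp_force: 23.8
scene 669 slope,z [-0.021  0.036  0.133] ((591.8782348632812, 34.87980270385742), (50.23236083984375, 58.25288772583008), 2.41054368019104)
top 201 slope,z [-0.009  0.005  0.134] ((587.951416015625, 37.91292190551758), (54.12386703491211, 49.27129364013672), 89.70913696289062)
```

At the stop (15 N). Release and rise.

```bash
python3 -m pendant '[{"x":0,"y":0,"z":0,"ax":0,"ay":0,"az":0},{"x":0,"y":0,"z":0,"ax":0,"ay":0,"az":0},{"x":0,"y":0,"z":0,"ax":0,"ay":0,"az":0},{"x":0,"y":0,"z":0,"ax":0,"ay":0,"az":0}]' 0.45 && python3 -m pendant '[{"x":0,"y":0,"z":-0.05,"ax":0,"ay":0,"az":0},{"x":0,"y":0,"z":-0.15,"ax":0,"ay":0,"az":0},{"x":0,"y":0,"z":-0.25,"ax":0,"ay":0,"az":0},{"x":0,"y":0,"z":-0.25,"ax":0,"ay":0,"az":0}]'; python3 plan.py .452 -.365 .2 175
```

```text
time_s: 7.85
tcp_pos: [0.5055, -0.0018, 0.1163]
tcp_rot: [-2.271, 2.169, -0.002]
force: [-0.8, -0.1, 0.5]
opening: 0.0381
grasp_force: 0.0
time_s: 8.25
tcp_pos: [0.5086, -0.0014, 0.2222]
tcp_rot: [-2.266, 2.161, -0.013]
force: [0.6, 0.4, -0.2]
opening: 0.0478
grasp_force: 0.0
shift [0.9013 0.1853 0.0518] mm/50 7.37257914719917
turn [-0.026   0.0043  0.2572]
```

```bash
python3 -m pendant '[{"x":0.12,"y":0.025,"z":0,"ax":0,"ay":0,"az":0.05},{"x":0.24,"y":0.05,"z":0,"ax":0,"ay":0,"az":0.1},{"x":0.36,"y":0.075,"z":0,"ax":0,"ay":0,"az":0.15},{"x":0.48,"y":0.1,"z":0,"ax":0,"ay":0,"az":0.2},{"x":0.6,"y":0.125,"z":0.02,"ax":0,"ay":0,"az":0.26},{"x":0.72,"y":0.15,"z":0.03,"ax":0,"ay":0,"az":0.26},{"x":0.84,"y":0.175,"z":0.05,"ax":0,"ay":0,"az":0.26},{"x":0.901,"y":0.185,"z":0.05,"ax":0,"ay":0,"az":0.26}]'; python3 -m pendant '[{"x":0,"y":0,"z":0,"ax":0,"ay":0,"az":0},{"x":0,"y":0,"z":0,"ax":0,"ay":0,"az":0},{"x":0,"y":0,"z":0,"ax":0,"ay":0,"az":0}]';  python3 plan.py .452 -.365 .085 175
python3 - <<'E'
from h import *
c=look("scene",["lock_hole","handle","red_pin"]); save(c,"scene3.png")
E
```

```text
time_s: 9.05
tcp_pos: [0.4458, -0.3686, 0.1942]
tcp_rot: [2.115, -2.322, -0.003]
force: [0.3, 0.7, -0.4]
opening: 0.0476
grasp_force: 0.0
time_s: 9.35
tcp_pos: [0.4474, -0.3648, 0.196]
tcp_rot: [-2.12, 2.318, 0.0]
force: [0.5, -0.3, 0.7]
opening: 0.0478
grasp_force: 0.0
shift [-0.0005 -0.0115  0.2776] mm/50 2.2224691677362616
turn [-0.0002  0.0003 -0.0038]
scene lock_hole call 0.83 [0.5919 0.0305 0.1313]
scene lock_hole call 0.95 [0.721  0.1497 0.0572]
scene handle call 0.58 [0.4993 0.0073 0.1299]
scene handle call 0.69 [0.7084 0.1529 0.143 ]
scene red_pin call 0.81 [ 0.4554 -0.3658  0.0105]
scene red_pin call 0.56 [ 0.4618 -0.3655  0.0881]
```

View pics/scene3.png

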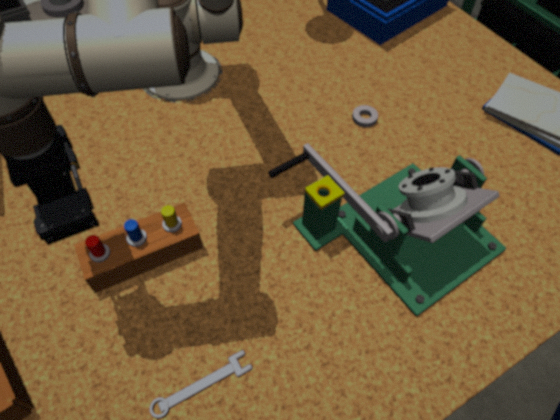

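The arm stays down with the lug at (323,193) on the post, and the gripper is over the red knob at (96,246). Now grip it.

```bash
python3 -m pendant '[{"x":0,"y":-0.01,"z":0.1,"ax":0,"ay":0,"az":0},{"x":0,"y":-0.01,"z":0.2,"ax":0,"ay":0,"az":0},{"x":0,"y":-0.01,"z":0.27,"ax":0,"ay":0,"az":0},{"x":0,"y":-0.01,"z":0.277,"ax":0,"ay":0,"az":0},{"x":0,"y":-0.01,"z":0.277,"ax":0,"ay":0,"az":0}]' && python3 -m pendant '[{"x":0,"y":0,"z":0,"ax":0,"ay":0,"az":0},{"x":0,"y":0,"z":0,"ax":0,"ay":0,"az":0},{"x":0,"y":0,"z":0,"ax":0,"ay":0,"az":0},{"x":0,"y":0,"z":0,"ax":0,"ay":0,"az":0},{"x":0,"y":0,"z":0,"ax":0,"ay":0,"az":0},{"x":0,"y":0,"z":0,"ax":0,"ay":0,"az":0}]' 0.9 35
```

```text
time_s: 10.2
tcp_pos: [0.4513, -0.3659, 0.0854]
tcp_rot: [2.12, -2.318, -0.001]
force: [-0.2, -0.0, 0.1]
opening: 0.0478
grasp_force: 0.0
time_s: 10.8
tcp_pos: [0.4514, -0.366, 0.0864]
tcp_rot: [-2.12, 2.319, -0.002]
force: [-1.0, 2.8, 6.5]
opening: 0.025
grasp_force: 35.0
```

```bash
python3 -m pendant '[{"x":0,"y":0,"z":-0.05,"ax":0,"ay":0,"az":0},{"x":0,"y":0,"z":-0.15,"ax":0,"ay":0,"az":0},{"x":0,"y":0,"z":-0.27,"ax":0,"ay":0,"az":0},{"x":0,"y":0,"z":-0.39,"ax":0,"ay":0,"az":0},{"x":0,"y":0,"z":-0.45,"ax":0,"ay":0,"az":0},{"x":0,"y":0,"z":-0.45,"ax":0,"ay":0,"az":0}]'; python3 plan.py .5903 .0325 .26 183
```

```text
time_s: 11.4
tcp_pos: [0.4528, -0.3669, 0.27]
tcp_rot: [-2.117, 2.317, -0.014]
force: [1.0, 0.2, -1.2]
opening: 0.025
grasp_force: 35.0
shift [-1.0253 -0.2527  0.0233] mm/50 8.44983865081565
turn [-0.0164 -0.0086 -0.2714]
```

```bash
python3 -m pendant '[{"x":-0.1,"y":-0.025,"z":0,"ax":0,"ay":0,"az":-0.05},{"x":-0.22,"y":-0.055,"z":0,"ax":0,"ay":0,"az":-0.1},{"x":-0.34,"y":-0.085,"z":0,"ax":0,"ay":0,"az":-0.15},{"x":-0.46,"y":-0.115,"z":0,"ax":0,"ay":0,"az":-0.2},{"x":-0.58,"y":-0.145,"z":0,"ax":0,"ay":0,"az":-0.27},{"x":-0.7,"y":-0.175,"z":0.01,"ax":0,"ay":0,"az":-0.27},{"x":-0.8,"y":-0.2,"z":0.02,"ax":0,"ay":0,"az":-0.27},{"x":-0.85,"y":-0.21,"z":0.023,"ax":0,"ay":0,"az":-0.27}]'; python3 plan.py .5903 .0325 .25 183
```

```text
time_s: 12.2
tcp_pos: [0.5652, -0.0315, 0.2535]
tcp_rot: [2.279, -2.159, -0.005]
force: [0.2, 0.3, -0.6]
opening: 0.025
grasp_force: 35.0
shift [-0.1564 -0.0714  0.0086] mm/50 1.3773114036412488
turn [0.007  0.0012 0.0033]
```

```bash
python3 -m pendant '[{"x":-0.08,"y":-0.036,"z":0.008,"ax":0,"ay":0,"az":0},{"x":-0.156,"y":-0.071,"z":0.008,"ax":0,"ay":0,"az":0},{"x":-0.156,"y":-0.071,"z":0.008,"ax":0,"ay":0,"az":0},{"x":-0.156,"y":-0.071,"z":0.008,"ax":0,"ay":0,"az":0},{"x":-0.156,"y":-0.071,"z":0.008,"ax":0,"ay":0,"az":0}]'
python3 - <<'E'
from h import *
c=look("scene",["lock_hole","red_pin"]); save(c,"s4.png")
cv2.imwrite("pics/s4c.png",cv2.resize(c["frame"][90:240,240:420,::-1],None,fx=4,fy=4,interpolation=2))
# the shank's steel pixels and the lug against each other
K=np.array([[c["fx"],0,c["cx"]],[0,c["fy"],c["cy"]],[0,0,1]])
s=state();print(s["tcp_pos"],s["q"])
for z in(.135,.174,.224):print(z,((cv2.projectPoints(np.array([[.5903,.0325,z]]),c["rvec"],c["tvec"],K,None)[0].ravel()-[240,90])*4).round())
E
python3 plan.py .5903 .0325 .161 183
```

```text
time_s: 12.7
tcp_pos: [0.5898, 0.0284, 0.2519]
tcp_rot: [2.276, -2.163, -0.002]
force: [-0.1, 0.3, -0.4]
opening: 0.0253
grasp_force: 35.0
scene lock_hole call 0.8 [0.5901 0.032  0.133 ]
scene lock_hole call 0.69 [0.7213 0.1487 0.056 ]
scene lock_hole call 0.58 [0.6005 0.0153 0.2338]
scene red_pin call 0.67 [0.5923 0.029  0.1784]
scene red_pin call 0.88 [0.5971 0.0187 0.2289]
scene red_pin call 0.5 [0.7064 0.152  0.1427]
[0.5902748  0.02824077 0.25312344] [ 3.21588045e-01  3.15726740e-01 -5.28758546e-02 -8.32765609e-05
 -1.20195070e+00 -2.71383809e-01]
0.135 [332. 402.]
0.174 [340. 350.]
0.224 [351. 276.]
shift [-0.0106 -0.0005  0.2303] mm/50 1.8444369329062982
turn [-0.0004  0.0003 -0.0042]
```

View pics/s4c.png

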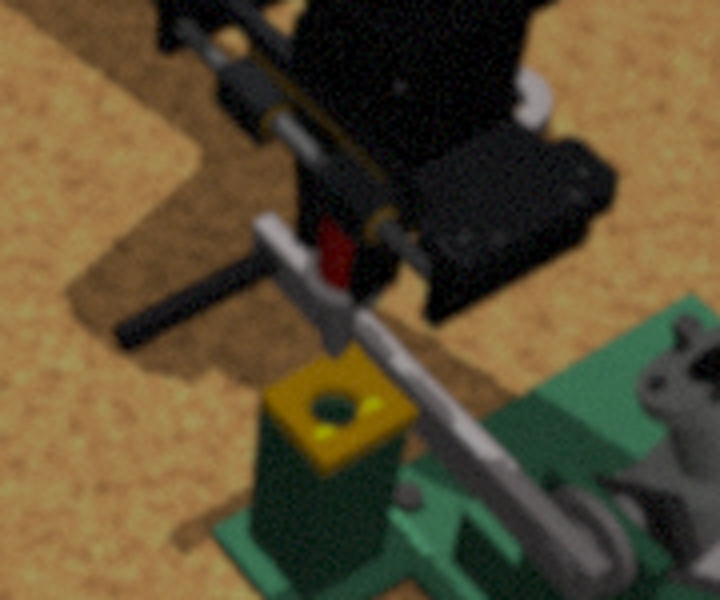

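The crop shows the pin's foot at about (342,350) above the hole at (333,408), close to the predicted positions. I'll lower it to just above the mouth and check once more.

```bash
python3 -m pendant '[{"x":-0.009,"y":-0.002,"z":0.04,"ax":0,"ay":0,"az":0},{"x":-0.009,"y":-0.002,"z":0.085,"ax":0,"ay":0,"az":0},{"x":-0.009,"y":-0.002,"z":0.085,"ax":0,"ay":0,"az":0},{"x":-0.009,"y":-0.002,"z":0.085,"ax":0,"ay":0,"az":0}]'
python3 - <<'E'
from h import *
for n in ("scene","top"):
    c=look(n,["lock_hole","red_pin"])
    if n=="scene": cv2.imwrite("pics/s5c.png",cv2.resize(c["frame"][130:230,280:400,::-1],None,fx=6,fy=6,interpolation=2)); C=c
c=C;K=np.array([[c["fx"],0,c["cx"]],[0,c["fy"],c["cy"]],[0,0,1]])
s=state();x,y,z=s["tcp_pos"];print(x,y,z)
pr=lambda *p:((cv2.projectPoints(np.array([p]),c["rvec"],c["tvec"],K,None)[0].ravel()-[280,130])*6).round()
print("hole",pr(.5903,.0325,.135),"foot",pr(x,y,z-.076),"dx10",pr(.6003,.0325,.135),"dy10",pr(.5903,.0425,.135))
E
```

```text
time_s: 13.35
tcp_pos: [0.5912, 0.0322, 0.2193]
tcp_rot: [2.277, -2.164, 0.001]
force: [-0.8, 0.4, -1.0]
opening: 0.0254
grasp_force: 35.0
scene lock_hole call 0.8 [0.5915 0.0347 0.1388]
scene lock_hole call 0.78 [0.7246 0.1518 0.0516]
scene red_pin call 0.59 [0.5929 0.0341 0.1421]
top lock_hole call 0.74 [0.5875 0.034  0.1353]
top lock_hole call 0.9 [0.7393 0.1953 0.1478]
0.5911533014081112 0.03268562427948871 0.2191508637765909
hole [258. 363.] foot [263. 349.] dx10 [277. 385.] dy10 [285. 349.]
```

View pics/s5c.png

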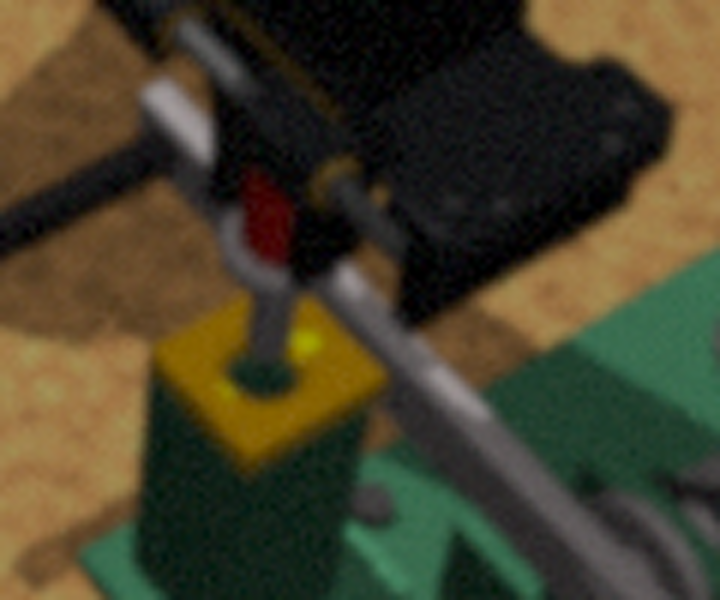

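Foot at about (267,362) and the hole at about (263,374) share the same small calibration offset, so the pin is over the hole. Lowering gently.

```bash
python3 -m pendant '[{"x":0,"y":0,"z":0.02,"ax":0,"ay":0,"az":0},{"x":0,"y":0,"z":0.04,"ax":0,"ay":0,"az":0},{"x":0,"y":0,"z":0.06,"ax":0,"ay":0,"az":0},{"x":0,"y":0,"z":0.06,"ax":0,"ay":0,"az":0}]'
```

```text
time_s: 14.25
tcp_pos: [0.59, 0.0325, 0.1928]
tcp_rot: [2.275, -2.162, -0.004]
force: [0.1, 0.3, -0.8]
opening: 0.0252
grasp_force: 35.0
```

```bash
python3 -m pendant '[{"x":0,"y":0,"z":0.025,"ax":0,"ay":0,"az":0},{"x":0,"y":0,"z":0.05,"ax":0,"ay":0,"az":0},{"x":0,"y":0,"z":0.07,"ax":0,"ay":0,"az":0},{"x":0,"y":0,"z":0.076,"ax":0,"ay":0,"az":0},{"x":0,"y":0,"z":0.076,"ax":0,"ay":0,"az":0}]'
```

```text
time_s: 14.75
tcp_pos: [0.5909, 0.0326, 0.1639]
tcp_rot: [2.277, -2.163, -0.001]
force: [-0.6, -1.3, -0.7]
opening: 0.0247
grasp_force: 35.0
```

```bash
python3 -m pendant '[{"x":0,"y":0,"z":0.004,"ax":0,"ay":0,"az":0},{"x":0,"y":0,"z":0.008,"ax":0,"ay":0,"az":0},{"x":0,"y":0,"z":0.008,"ax":0,"ay":0,"az":0}]'
```

```text
time_s: 15.05
tcp_pos: [0.5912, 0.0327, 0.1615]
tcp_rot: [-2.277, 2.163, -0.0]
force: [1.1, 1.0, -0.9]
opening: 0.0256
grasp_force: 35.0
```

Within a millimetre or two of the seat, so I'll let go and the pin will drop the rest; then retreat.

```bash
python3 -m pendant '[{"x":0,"y":0,"z":0.002,"ax":0,"ay":0,"az":0},{"x":0,"y":0,"z":0.002,"ax":0,"ay":0,"az":0}]' && python3 -m pendant '[{"x":0,"y":0,"z":0,"ax":0,"ay":0,"az":0},{"x":0,"y":0,"z":0,"ax":0,"ay":0,"az":0},{"x":0,"y":0,"z":0,"ax":0,"ay":0,"az":0},{"x":0,"y":0,"z":0,"ax":0,"ay":0,"az":0},{"x":0,"y":0,"z":0,"ax":0,"ay":0,"az":0}]' 0.4 && python3 -m pendant '[{"x":0,"y":0,"z":-0.05,"ax":0,"ay":0,"az":0},{"x":0,"y":0,"z":-0.15,"ax":0,"ay":0,"az":0},{"x":0,"y":0,"z":-0.27,"ax":0,"ay":0,"az":0},{"x":0.1,"y":0.1,"z":-0.35,"ax":0,"ay":0,"az":0},{"x":0.2,"y":0.2,"z":-0.35,"ax":0,"ay":0,"az":0},{"x":0.2,"y":0.2,"z":-0.35,"ax":0,"ay":0,"az":0}]'
python3 - <<'E'
from h import *
c=look("scene",["lock_hole","handle","red_pin"])
cv2.imwrite("pics/s6c.png",cv2.resize(c["frame"][130:230,280:400,::-1],None,fx=6,fy=6,interpolation=2))
c=look("top",["red_pin"])
E
```

```text
time_s: 15.25
tcp_pos: [0.5912, 0.0327, 0.1615]
tcp_rot: [-2.278, 2.163, -0.001]
force: [-2.2, 0.5, 3.3]
opening: 0.0253
grasp_force: 35.1
time_s: 15.75
tcp_pos: [0.5911, 0.0326, 0.1603]
tcp_rot: [2.278, -2.164, -0.0]
force: [-0.0, 0.8, -0.5]
opening: 0.0505
grasp_force: 0.0
time_s: 16.35
tcp_pos: [0.5133, -0.0532, 0.3023]
tcp_rot: [-2.275, 2.164, -0.002]
force: [0.5, -0.2, 0.2]
opening: 0.052
grasp_force: 0.0
scene lock_hole call 0.79 [0.5894 0.0338 0.1314]
scene lock_hole call 0.91 [0.7242 0.1543 0.0535]
scene handle call 0.62 [0.5037 0.0046 0.1275]
scene handle call 0.74 [0.7101 0.1548 0.1435]
scene red_pin call 0.85 [0.5932 0.0324 0.0852]
scene red_pin call 0.57 [0.6037 0.0249 0.1625]
top red_pin call 0.47 [0.5897 0.0368 0.081 ]
top red_pin call 0.7 [0.5879 0.0306 0.183 ]
```

View pics/s6c.png

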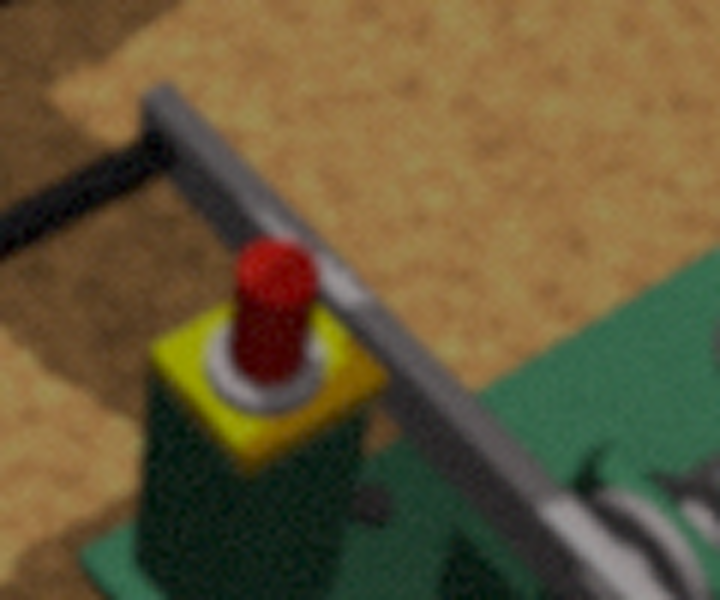

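The pin stands upright with its collar flat on the lug at about (265,375), and the robot is clear. Handing in.

```bash
python3 -c "
from cell import *
print(finish_job())"
```

```text
the job is handed in; nothing more can be done
None
```

I swung the arm down to its stop, pushed the red pin through the lug into the post until its collar lay on the lug, let go and moved clear; the job is handed in at about 16 s of robot time, and no verdict came back.

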